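# Plate the round tarts by size

## Robot

A 7-joint arm with a two-finger parallel gripper is mounted at the origin on the work surface. World frame = base frame: x ahead of the robot, y to its left, z up, the work surface at z = 0. Lengths are in m, angles in rad, forces in N, time in s.
With the tool pointing down it reaches from about 0.425 to 0.8 m from the base axis. Payload 8.3 kg.
Tool frame: the origin (TCP) lies on the centre line of the jaws, within the pads' length; the fingertips stand 8 mm ahead of it and the grasp point (between the pads) lies 11 mm behind it; z points along the fingers, y is the line along which they close (so a half turn about z gives the same grasp; the last joint's range is limited). The gripper opens to 85 mm and grips with 20 to 120 N. Pads are 22 mm wide; open, the fingers measure 114 mm over their backs; the gripper's body (76 mm by 85 mm) begins 54 mm behind the grasp point. The pads swing forward as they close: fully open they stand 13 mm farther back than shut.
Start: joints at [-1.391, 0.383, 0.016, 1.37, -0.006, 1.388, -0.046], TCP at [0.15, 0.607, 0.209] pointing down, gripper open.
Joint ranges: [-2.95, 2.95], [-0.25, 2.06], [-1.52, 1.56], [0.18, 2.33], [-1.44, 4.58], [0.02, 2.06], [-3.01, 3.01]. Speed limits (rad/s): [2.39, 2.39, 3.01, 3.01, 3.14, 3.14, 3.14].

## Interface

Orientations are given as a unit quaternion [x, y, z, w].
In Python, from workcell import arm, vision gives the robot as it stands.
- The arm moves only by the tool servo_tool, never from a script. Its argument "commands" is a list of rows, each a list of 7 numbers: the shift along the tool's x, y, z in units of 0.3 m (1.0 is 0.3 m), then the turn, a rotation vector about the tool's x, y, z in units of 60 degrees (1.0 is 60 degrees), then the opening, from -1 (shut) to 1 (fully open). A call has exactly 8 rows; each row shifts and turns the commanded pose from where the row before left it, along the tool's axes as they then stand; what a row does not reach is not made up. A row lasts 1/12 s, in which the tool goes at most 41.7 mm and 7.16 degrees, less where a joint would pass 70% of its speed; a pose out of reach is approached as far as the arm can. A call with a number of a shift or a turn outside -1 to 1 is refused whole. A call with a gripper value outside its range is refused whole. The fingers move at their own pace and stop on an object; "grip_force" is the grip in N (left out, the last holds). Time passes only in rows, so rows that do not move let the fingers close, or fill a call up. It gives the time, the measured TCP pose, the force, the opening and the grip force at its end, in the units of the state.
- arm.sense(): the state, without advancing time (a new reading comes with each control period).
- vision.get_image(name): name is "scene" or "top"; returns the picture (480x640x3 uint8, red, green, blue); there is no depth.
- vision.camera_params(name): a dict with "intrinsics" (3x3 intrinsics, pixels), "eye" and "rotation" of the camera in the world. Camera axes: x right, y up, looking along -z (the intrinsics and any distortion apply to the point x, -y, -z); pixel columns grow to the right and rows downward; lengths in m; the calibration is good to about 2 mm. A picture is of the moment at which its call begins. camera_params takes no time and is no camera call.
- arm.finish_job(): hands the job in; it is judged then, once.
The state is a dict: "t": time; "qpos": joint angles; "joint_velocities": joint speeds; "joint_torque": joint torques, N m; "tool_pos": TCP position; "tcp_rot": TCP orientation; "force": force on the tool from outside, world axes, zero at the start; "moment": the same for the moment, N m; "gripper_width": finger opening in m; "gripper_force": force on a finger pad.
Only numpy, scipy, OpenCV 4.12 (cv2) and the standard library are available. Lean on these libraries where they do the work, as an engineer would, in place of code of your own. Each camera call takes 0.05 s, during which the arm holds its last target. There are 200 camera calls.

## Task

Plate up the four round tarts from the board: put each one flat in the middle of the plate of matching rank in size, the smallest on the smallest plate, the next on the next, up to the largest on the largest. Set each down gently, never dropping it, and leave the square tart and the oblong tart where they lie on the board.

Things in the scene. Friction and masses are not known exactly. Their poses are not given: they have to be found in the camera images.
- tart_1: The smallest of the four round tarts: a rigid upright-sided disc of golden pastry with dark chocolate top, 30 mm in diameter, 20 mm high, starting at a shuffled place on the white marble board (12 mm thick, 250 x 360 mm, fixed, on the robot's right). The six pastries on the board lie in two rows of three, about 110 mm from centre to centre. Origin: centre of the underside; z up.
- tart_2: The second smallest of the four round tarts: a rigid upright-sided disc of golden pastry with dark chocolate top, 42 mm in diameter, 20 mm high, starting at a shuffled place on the white marble board (12 mm thick, 250 x 360 mm, fixed, on the robot's right). The six pastries on the board lie in two rows of three, about 110 mm from centre to centre. Origin: centre of the underside; z up.
- tart_3: The second largest of the four round tarts: a rigid upright-sided disc of golden pastry with dark chocolate top, 54 mm in diameter, 20 mm high, starting at a shuffled place on the white marble board (12 mm thick, 250 x 360 mm, fixed, on the robot's right). The six pastries on the board lie in two rows of three, about 110 mm from centre to centre. Origin: centre of the underside; z up.
- tart_4: The largest of the four round tarts: a rigid upright-sided disc of golden pastry with dark chocolate top, 66 mm in diameter, 20 mm high, starting at a shuffled place on the white marble board (12 mm thick, 250 x 360 mm, fixed, on the robot's right). The six pastries on the board lie in two rows of three, about 110 mm from centre to centre. Origin: centre of the underside; z up.
- square_tart: Square tart of the same pastry and chocolate, 48 x 48 mm, 20 mm high, on the board; it must stay where it is. Origin: centre of the underside; x and y along its sides, z up.
- long_tart: Oblong tart of the same pastry and chocolate, 80 mm (its x) by 32 mm (its y), 20 mm high, on the board; it must stay where it is. Origin: centre of the underside; z up.
- plate_1: The smallest of four loose round white porcelain plates standing on the brown stone counter on the robot's left, 85 mm in diameter over the rim, 12 mm high; its flat inner floor lies 5 mm above its underside and is about 64 mm across, from there the rim slopes up and outward. Origin: centre of the underside; z up.
- plate_2: The second smallest of four loose round white porcelain plates standing on the brown stone counter on the robot's left, 107 mm in diameter over the rim, 12 mm high; its flat inner floor lies 5 mm above its underside and is about 81 mm across, from there the rim slopes up and outward. Origin: centre of the underside; z up.
- plate_3: The second largest of four loose round white porcelain plates standing on the brown stone counter on the robot's left, 128 mm in diameter over the rim, 12 mm high; its flat inner floor lies 5 mm above its underside and is about 97 mm across, from there the rim slopes up and outward. Origin: centre of the underside; z up.
- plate_4: The largest of four loose round white porcelain plates standing on the brown stone counter on the robot's left, 150 mm in diameter over the rim, 12 mm high; its flat inner floor lies 5 mm above its underside and is about 114 mm across, from there the rim slopes up and outward. Origin: centre of the underside; z up.
Mind the look-alikes: they are no part of the job. Leave any yellow look-alike of the plate_4 alone.

How it is judged:
At the end, for the whole second after the job is handed in: Each round tart lies flat (tilt under 0.12 rad) and at rest on the floor of the plate of its rank, its centre within 15 mm of the plate's centre; the plates stand level on the counter; the square and oblong tarts are upright within 20 mm of where they started (horizontal distance between tart_1 and plate_1 below 0.015 m and z of tart_1 in the frame of plate_1 between 0.001 and 0.009 m and angle between each of tart_1, tart_2, tart_3, tart_4, square_tart, long_tart's own z axis and vertical below 0.12 rad and angle between each of plate_1, plate_2, plate_3, plate_4's own z axis and vertical below 0.1 rad and height (world z) of each of plate_1, plate_2, plate_3, plate_4 below 0.006 m and linear speed of each of tart_1, tart_2, tart_3, tart_4 below 0.02 m/s and angular speed of each of tart_1, tart_2, tart_3, tart_4 below 0.3 rad/s and horizontal distance between tart_2 and plate_2 below 0.015 m and z of tart_2 in the frame of plate_2 between 0.001 and 0.009 m and horizontal distance between tart_3 and plate_3 below 0.015 m and z of tart_3 in the frame of plate_3 between 0.001 and 0.009 m and horizontal distance between tart_4 and plate_4 below 0.015 m and z of tart_4 in the frame of plate_4 between 0.001 and 0.009 m and distance of each of square_tart, long_tart from where it was at the start of the episode below 0.02 m); the robot touches nothing.
It fails at once if the square tart was moved by more than 20 mm from its place on the board (distance of square_tart from where it was at the start of the episode above 0.02 m).
It fails at once if the oblong tart was moved by more than 20 mm from its place on the board (distance of long_tart from where it was at the start of the episode above 0.02 m).
It fails at once if a round tart was dropped (let go of with its underside more than 50 mm above the counter) ((height (world z) of tart_1 above 0.05 m and contact force between tart_1 and the fingers below 0.02 N) or (height (world z) of tart_2 above 0.05 m and contact force between tart_2 and the fingers below 0.02 N) or (height (world z) of tart_3 above 0.05 m and contact force between tart_3 and the fingers below 0.02 N) or (height (world z) of tart_4 above 0.05 m and contact force between tart_4 and the fingers below 0.02 N)).
It also fails if it takes over 99 s, if anything falls off the work surface, if the arm or the gripper's body presses on something with over 40 N, if the wrist force passes 120 N, or if a joint passes its speed limit or range.

## Working session

There is one attempt and no reset: what is moved stays moved. The work goes in short steps, Python scripts to look and compute and a tool call to move; the robot and the scene stay as the last step left them, time stands still between calls to the robot, and variables do not carry over. Pictures are saved under pics/ and viewed, at most 14 in all, crops included, and the job is handed in when it is done.

Besides the shell and the picture viewer there is one more tool, called after "Call:" as a command line: name --pt "numbers of a row" for each row, then --argument value for the rest. servo_tool: Moves the arm, as the interface text tells. Shifts and turns lie within -1 to 1; 1 stands for 0.3 m of shift or 60 degrees of turn. Its arguments: {"type":"object","properties":{"commands":{"type":"array"},"grip_force":{"type":"number"}},"required":["commands"]}

```bash
mkdir -p pics; python3 - <<'E'
from workcell import arm, vision
import cv2, numpy as np
for n in ("scene","top"):
    im=vision.get_image(n); cv2.imwrite(f"pics/{n}0.png",im[:,:,::-1]); 
    p=vision.camera_params(n); print(n,p)
s=arm.sense(); print(s)
E
```

```text
scene {'intrinsics': array([[466.49839083,   0.        , 323.56254853],
       [  0.        , 466.49839083, 241.43396394],
       [  0.        ,   0.        ,   1.        ]]), 'eye': array([ 1.05609854, -0.06029268,  0.91469004]), 'rotation': array([0.22065408, 0.16885603, 0.58034843, 0.76550318])}
top {'intrinsics': array([[441.76332342,   0.        , 317.36212841],
       [  0.        , 441.76332342, 240.68464892],
       [  0.        ,   0.        ,   1.        ]]), 'eye': array([0.37546363, 0.06145776, 0.94992346]), 'rotation': array([-0.05633369,  0.05542282,  0.70927114, -0.70049216])}
{'t': 0.1, 'qpos': array([-1.3908711 ,  0.38419415,  0.01634746,  1.37106671, -0.00630297,
        1.38823047, -0.04646564]), 'joint_velocities': array([-0.00067642, -0.00111073,  0.0018934 , -0.00209233,  0.00050296,
       -0.00015195, -0.00032568]), 'joint_torque': array([ 3.86125161e-03, -6.29132938e+01,  8.47584587e-01, -3.72763789e+01,
        1.65430357e-02,  1.04497868e-02, -1.33684185e-05]), 'tool_pos': array([0.15010251, 0.60617579, 0.20764573]), 'tcp_rot': array([ 1.21053598e-01,  9.92645541e-01, -9.19195945e-04, -1.03612928e-04]), 'force': array([-0.00405902, -0.13365899,  0.361111  ]), 'moment': array([-0.04503342,  0.01578348,  0.0139704 ]), 'gripper_force': 0.0, 'gripper_width': 0.08559176299780352}
```

View pics/top0.png

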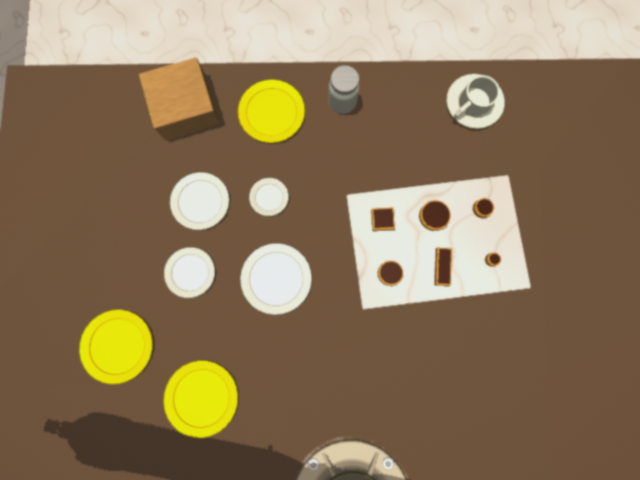

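View pics/scene0.png

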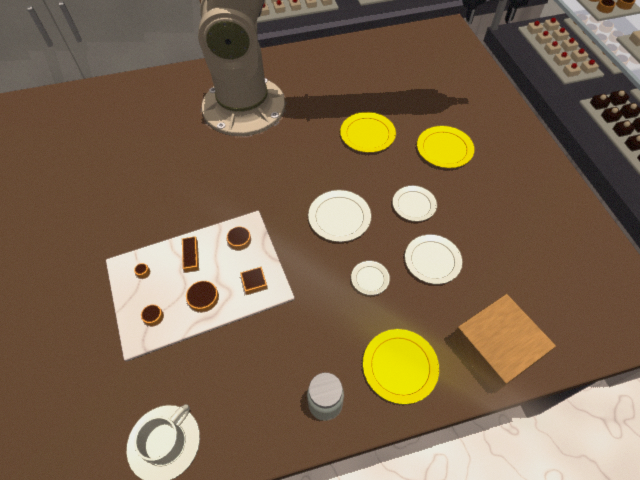

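The top view shows the white plates near (200,201), (269,197), (190,272) and (276,279). The round tarts are near (435,215), (484,208), (391,272) and (493,259), with the square tart at (383,219) and the oblong at (443,267). The yellow plates and the cup are decoys.

```bash
cat > h.py <<'E'
from workcell import arm, vision
import cv2, numpy as np
from scipy.spatial.transform import Rotation as R
P={n:vision.camera_params(n) for n in("scene","top")}
def ray(n,uv,z):
    p=P[n];K=p["intrinsics"];uv=np.atleast_2d(uv).astype(float)
    d=np.c_[(uv[:,0]-K[0,2])/K[0,0],-(uv[:,1]-K[1,2])/K[1,1],-np.ones(len(uv))]
    d=R.from_quat(p["rotation"]).apply(d); e=p["eye"]
    return e+d*((z-e[2])/d[:,2])[:,None]
def proj(n,X):
    p=P[n];K=p["intrinsics"];c=R.from_quat(p["rotation"]).inv().apply(np.atleast_2d(X)-p["eye"])
    return np.c_[K[0,0]*c[:,0]/-c[:,2]+K[0,2],K[1,1]*c[:,1]/c[:,2]+K[1,2]]
def blobs(n,mask,z,amin=30,amax=6000):
    """contours cast to plane z -> world minAreaRect centre, sizes, area-equivalent diameter"""
    out=[]
    cs,_=cv2.findContours(mask.astype(np.uint8),cv2.RETR_EXTERNAL,cv2.CHAIN_APPROX_NONE)
    for c in cs:
        if not amin<cv2.contourArea(c)<amax: continue
        W=ray(n,c[:,0,:],z)[:,:2].astype(np.float32)
        m=cv2.moments((W*1000).astype(np.float32).reshape(-1,1,2))
        if m["m00"]<100: continue
        (cx,cy),(w,h),a=cv2.minAreaRect(W*1000)
        out.append((m["m10"]/m["m00"],m["m01"]/m["m00"],w,h,a,c[:,0].mean(0).round(0).tolist()))
    return out
E
python3 - <<'E'
from h import *
for n in P:
    im=vision.get_image(n);hsv=cv2.cvtColor(im,cv2.COLOR_RGB2HSV)
    H,S,V=[hsv[...,i].astype(int) for i in range(3)]
    white=(S<70)&(V>120)
    print(n,"white")
    for b in blobs(n,white,.012,600,6000):
        if .2<b[0]/1000<.9: print(np.round(b[:5],1),b[5])
    # board region
    cs,_=cv2.findContours(((S<90)&(V>120)).astype(np.uint8),cv2.RETR_EXTERNAL,cv2.CHAIN_APPROX_NONE)
    bd=[c for c in cs if 8000<cv2.contourArea(c)]
    for c in bd:
        ctr=c[:,0].mean(0)
        if not(100<ctr[1]<350): continue
        m=np.zeros(V.shape,np.uint8);cv2.drawContours(m,[c],-1,1,-1)
        print("board",ctr,ray(n,cv2.boxPoints(cv2.minAreaRect(c)),.012)[:,:2].round(3).tolist())
        for nm,mask in(("choc",(V<100)),("pastry",(S>110)|(V<100))):
            print(nm)
            for b in blobs(n,mask&(m>0),.032,20,4000): print(np.round(b[:5],1),b[5])
print(R.from_quat(arm.sense()["tcp_rot"]).as_matrix().round(3))
E
```

```text
scene white
[ 838.6 -302.1  130.2  125.7   77. ] [164.0, 442.0]
[8.299e+02 5.100e+00 7.290e+01 6.400e+01 8.000e-01] [326.0, 396.0]
[622.2 163.9  83.2  84.2  72.6] [370.0, 277.0]
[614.8 315.2 127.7 126.7  74.3] [433.0, 259.0]
[443.5 147.3 148.  148.4  74.3] [339.0, 215.0]
[458.3 331.7 107.  105.2  18. ] [414.0, 203.0]
board [194.06262231 284.06262231] [[0.422, -0.424], [0.363, -0.022], [0.634, -0.005], [0.667, -0.363]]
choc
[ 589.3 -298.9   30.2   32.2   85.1] [150.0, 313.0]
[ 574.  -193.7   54.1   56.2   81.5] [201.0, 294.0]
[567.4 -82.3  38.5  39.1   2.4] [253.0, 278.0]
[ 477.9 -311.8   20.    17.3   74.3] [140.0, 268.0]
[ 464.  -206.    21.9   70.4   83.5] [189.0, 252.0]
[451.2 -94.3  43.4  40.4  74.3] [238.0, 236.0]
pastry
[ 594.1 -297.2   48.3   40.1   23.1] [152.0, 315.0]
[ 578.7 -192.8   64.4   70.6   81.3] [202.0, 296.0]
[571.8 -82.3  54.8  47.3   2.8] [253.0, 280.0]
[ 483.4 -309.6   38.8   27.8   32. ] [142.0, 270.0]
[ 469.2 -205.1   33.6   88.    84.9] [190.0, 254.0]
[457.4 -94.   51.5  60.3  80.7] [238.0, 238.0]
top white
[461.4 335.8 107.5 106.5  89.3] [189.0, 272.0]
[445.
[... 323 characters left out ...]
6, -0.024]]
choc
[453.4 -90.   39.2  38.8  43.6] [391.0, 273.0]
[ 479.7 -307.5   14.6   15.1   85.8] [494.0, 258.0]
[ 465.6 -201.5   20.8   67.7   86.6] [444.0, 266.0]
[569.4 -78.2  34.3  34.6  89.3] [383.0, 218.0]
[ 575.7 -189.6   53.1   49.9   89.3] [435.0, 214.0]
[ 591.  -294.9   27.6   28.8   86. ] [484.0, 207.0]
pastry
[452.5 -88.6  49.4  49.2  43.7] [390.0, 273.0]
[ 478.6 -304.3   29.6   25.2   89.3] [493.0, 259.0]
[ 464.9 -199.2   32.5   77.    84.6] [443.0, 266.0]
[567.1 -77.3  47.   46.1   1.2] [383.0, 219.0]
[ 574.  -187.6   62.2   60.7   89.3] [435.0, 215.0]
[ 588.8 -292.1   41.    37.1   89.3] [483.0, 208.0]
[[-0.971  0.24  -0.   ]
 [ 0.24   0.971 -0.001]
 [-0.    -0.001 -1.   ]]
```

Call:
servo_tool --pt "0 0 0 0 0 -0.117 1" --pt "0 0 0 0 0 -0.117 1" --pt "-0.08 -0.1 0 0 0 0 1" --pt "-0.08 -0.1 0 0 0 0 1" --pt "-0.08 -0.1 0 0 0 0 1" --pt "-0.08 -0.1 0 0 0 0 1" --pt "-0.08 -0.1 0 0 0 0 1" --pt "-0.08 -0.1 0 0 0 0 1" --grip_force 30

```text
t: 0.87
tool_pos: [0.2954, 0.4252, 0.2085]
tcp_rot: [-0.001, 1.0, -0.0, -0.0]
force: [0.3, 0.3, -0.2]
gripper_width: 0.0851
gripper_force: 0.0
```

Call:
servo_tool --pt "-0.08 -0.1 0 0 0 0 1" --pt "-0.08 -0.1 0 0 0 0 1" --pt "-0.08 -0.1 0 0 0 0 1" --pt "-0.08 -0.1 0 0 0 0 1" --pt "-0.08 -0.1 0 0 0 0 1" --pt "-0.08 -0.1 0 0 0 0 1" --pt "-0.08 -0.1 0 0 0 0 1" --pt "-0.08 -0.1 0 0 0 0 1"

```text
t: 1.53
tool_pos: [0.488, 0.1857, 0.2087]
tcp_rot: [-0.001, 1.0, 0.0, 0.0]
force: [0.5, 0.1, 0.8]
gripper_width: 0.0855
gripper_force: 0.0
```

Call:
servo_tool --pt "-0.03 -0.126 0 0 0 0 1" --pt "-0.03 -0.126 0 0 0 0 1" --pt "-0.03 -0.126 0 0 0 0 1" --pt "-0.03 -0.126 0 0 0 0 1" --pt "-0.03 -0.126 0 0 0 0 1" --pt "-0.03 -0.126 0 0 0 0 1" --pt "-0.03 -0.126 0 0 0 0 1" --pt "-0.03 -0.126 0 0 0 0 1"

```text
t: 2.2
tool_pos: [0.5599, -0.1165, 0.2087]
tcp_rot: [-0.001, 1.0, 0.0, 0.0]
force: [1.2, 0.2, -0.7]
gripper_width: 0.0852
gripper_force: 0.0
```

Call:
servo_tool --pt "-0.03 -0.126 0 0 0 0 1" --pt "-0.03 -0.126 0 0 0 0 1" --pt "0 0 0.08 0 0 0 1" --pt "0 0 0.08 0 0 0 1" --pt "0 0 0.08 0 0 0 1" --pt "0 0 0.08 0 0 0 1" --pt "0 0 0.08 0 0 0 1" --pt "0 0 0 0 0 0 1"

```text
t: 2.87
tool_pos: [0.5749, -0.1889, 0.0833]
tcp_rot: [-0.001, 1.0, 0.001, -0.004]
force: [-0.6, 1.0, -0.7]
gripper_width: 0.0854
gripper_force: 0.0
```

```bash
python3 - <<'E'
from h import *
s=arm.sense();print(s["tool_pos"],s["qpos"].round(2),s["tcp_rot"])
im=vision.get_image("scene")[200:360,90:330]
cv2.imwrite("pics/s1.png",cv2.resize(im,None,fx=3,fy=3)[:,:,::-1])
E
```

```text
[ 0.57486117 -0.18894273  0.08334676] [-0.15  0.48  0.56  1.6  -0.27  1.14  2.04] [-1.26555523e-03  9.99990234e-01  9.67280343e-04 -4.12242188e-03]
```

View pics/s1.png

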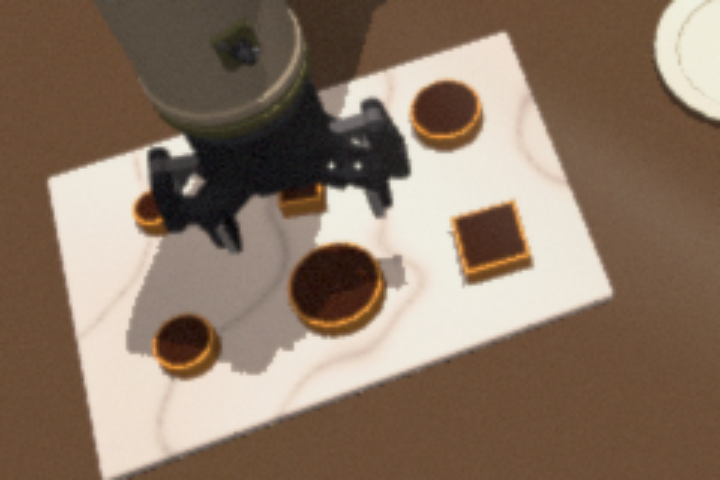

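The gripper is seen open above the largest tart, with the tips at about (168,282) and (217,270) in the full picture. I'll check the tip height against the projection.

```bash
python3 - <<'E'
from h import *
for z in (.07,.08,.09,.1):
    print(z,proj("scene",[[.575,-.189-.045,z],[.575,-.189+.045,z]]).round(0).tolist())
print(arm.sense()["tool_pos"])
E
```

```text
0.07 [[177.0, 291.0], [221.0, 280.0]]
0.08 [[175.0, 289.0], [220.0, 278.0]]
0.09 [[174.0, 286.0], [219.0, 275.0]]
0.1 [[173.0, 284.0], [218.0, 273.0]]
[ 0.57610093 -0.1895075   0.08612892]
```

Call:
servo_tool --pt "0 -0.007 0.04 0 0 0 1" --pt "0 0 0.04 0 0 0 1" --pt "0 0 0.02 0 0 0 1" --pt "0 0 0.01 0 0 0 1" --pt "0 0 0 0 0 0 1" --pt "0 0 0 0 0 0 1" --pt "0 0 0 0 0 0 1" --pt "0 0 0 0 0 0 1"

```text
t: 3.58
tool_pos: [0.5784, -0.1926, 0.0562]
tcp_rot: [-0.001, 1.0, -0.0, 0.0]
force: [-0.1, 0.2, -0.2]
gripper_width: 0.0856
gripper_force: 0.0
```

Call:
servo_tool --pt "0.01 0.003 0.04 0 0 0 1" --pt "0 0 0.04 0 0 0 1" --pt "0 0 0.026 0 0 0 1" --pt "0 0 0.01 0 0 0 1" --pt "0 0 0.01 0 0 0 1" --pt "0 0 0 0 0 0 1" --pt "0 0 0 0 0 0 1" --pt "0 0 0 0 0 0 1"

```text
t: 4.25
tool_pos: [0.5754, -0.1918, 0.0182]
tcp_rot: [-0.001, 1.0, -0.0, 0.0]
force: [-0.5, -0.3, -0.1]
gripper_width: 0.0859
gripper_force: 0.0
```

Call:
servo_tool --pt "0 0 0 0 0 0 -0.2" --pt "0 0 0 0 0 0 -0.2" --pt "0 0 0 0 0 0 -0.2" --pt "0 0 0 0 0 0 -0.2" --pt "0 0 0 0 0 0 -0.2" --pt "0 0 0 0 0 0 -0.2" --pt "0 0 0 0 0 0 -0.2" --pt "0 0 0 0 0 0 -0.2"

```text
t: 4.92
tool_pos: [0.575, -0.1916, 0.0178]
tcp_rot: [-0.001, 1.0, -0.0, -0.0]
force: [-0.3, 1.2, 1.0]
gripper_width: 0.0342
gripper_force: 0.0
```

```bash
python3 - <<'E'
from h import *
im=vision.get_image("scene")[200:360,90:330]
cv2.imwrite("pics/s2.png",cv2.resize(im,None,fx=3,fy=3)[:,:,::-1])
E
```

```text
(no output)
```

View pics/s2.png

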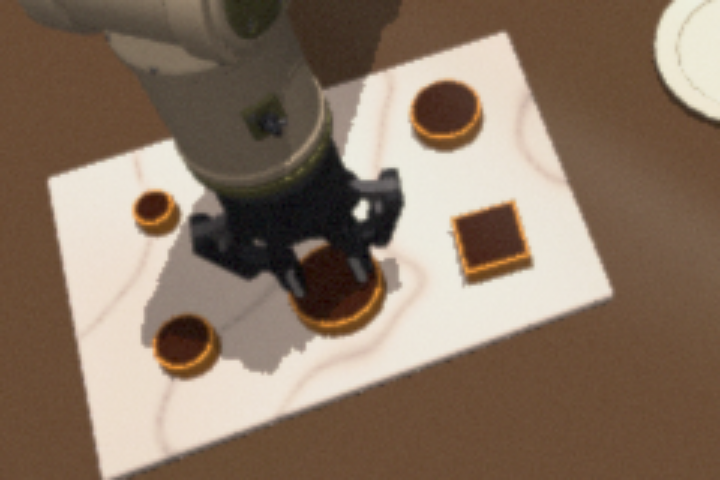

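The fingers closed above the largest tart with their tips at about (189,298) and (211,293), and the tart did not move. The tips are higher than I assumed, so I'll measure their height with both views.

```bash
python3 - <<'E'
from h import *
s=arm.sense();print(s["tool_pos"],s["gripper_width"],s["force"])
for z in (.01,.02,.03,.04,.05):
    print(z,proj("scene",[[.575,-.212,z],[.575,-.172,z]]).round(0).tolist(),proj("top",[[.575,-.212,z],[.575,-.172,z]]).round(0).tolist())
im=vision.get_image("top")[150:310,340:540]
cv2.imwrite("pics/t2.png",cv2.resize(im,None,fx=3,fy=3)[:,:,::-1])
E
```

```text
[ 0.5750395  -0.19155488  0.01778244] 0.03414292957388831 [ 0.22803655 -0.12400381 -0.45979187]
0.01 [[195.0, 301.0], [214.0, 296.0]] [[443.0, 217.0], [425.0, 217.0]]
0.02 [[194.0, 299.0], [213.0, 294.0]] [[444.0, 216.0], [426.0, 216.0]]
0.03 [[193.0, 297.0], [212.0, 292.0]] [[446.0, 215.0], [427.0, 215.0]]
0.04 [[191.0, 295.0], [211.0, 290.0]] [[447.0, 214.0], [428.0, 214.0]]
0.05 [[190.0, 292.0], [210.0, 288.0]] [[448.0, 213.0], [429.0, 213.0]]
```

View pics/t2.png

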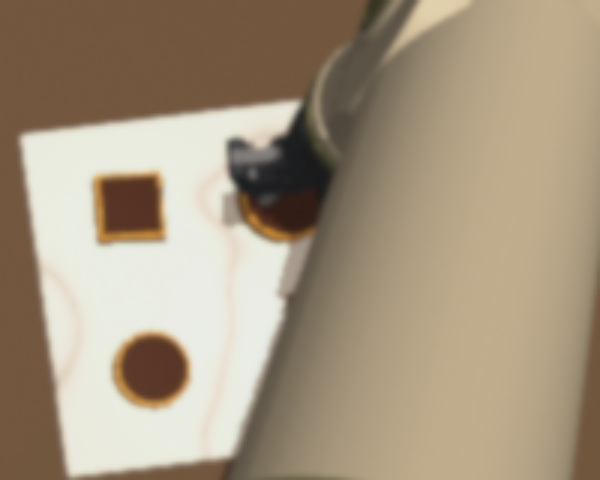

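Call:
servo_tool --pt "0 0 0.0033 0 0 0 -0.2" --pt "0 0 0.0033 0 0 0 -0.2" --pt "0 0 0.0033 0 0 0 -0.2" --pt "0 0 0.0033 0 0 0 -0.2" --pt "0 0 0 0 0 0 -0.2" --pt "0 0 0 0 0 0 -0.2" --pt "0 0 0 0 0 0 -0.2" --pt "0 0 0 0 0 0 -0.2"

```text
t: 5.68
tool_pos: [0.5751, -0.1916, 0.0139]
tcp_rot: [-0.001, 1.0, -0.0, -0.0]
force: [-0.4, -0.9, 0.3]
gripper_width: 0.0338
gripper_force: 0.0
```

Call:
servo_tool --pt "0 0 0.0033 0 0 0 -0.2" --pt "0 0 0.0033 0 0 0 -0.2" --pt "0 0 0.0033 0 0 0 -0.2" --pt "0 0 0.0033 0 0 0 -0.2" --pt "0 0 0 0 0 0 -0.2" --pt "0 0 0 0 0 0 -0.2" --pt "0 0 0 0 0 0 -0.2" --pt "0 0 0 0 0 0 -0.2"

```text
t: 6.35
tool_pos: [0.5751, -0.1916, 0.0099]
tcp_rot: [-0.001, 1.0, -0.0, -0.0]
force: [-0.8, 0.9, -0.2]
gripper_width: 0.0342
gripper_force: 0.0
```

Call:
servo_tool --pt "0 0 0.0033 0 0 0 -0.2" --pt "0 0 0.0033 0 0 0 -0.2" --pt "0 0 0.0033 0 0 0 -0.2" --pt "0 0 0.0033 0 0 0 -0.2" --pt "0 0 0.0033 0 0 0 -0.2" --pt "0 0 0 0 0 0 -0.2" --pt "0 0 0 0 0 0 -0.2" --pt "0 0 0 0 0 0 -0.2"

```text
t: 7.02
tool_pos: [0.5753, -0.1917, 0.0084]
tcp_rot: [-0.001, 1.0, 0.001, 0.001]
force: [-13.3, 5.6, 33.6]
gripper_width: 0.0339
gripper_force: 16.5
```

```bash
python3 - <<'E'
from h import *
s=arm.sense();print(s["tool_pos"],s["gripper_width"],s["force"])
im=vision.get_image("scene")[250:330,150:250]
cv2.imwrite("pics/s3.png",cv2.resize(im,None,fx=7,fy=7,interpolation=cv2.INTER_CUBIC)[:,:,::-1])
E
```

```text
[ 0.57529882 -0.19166057  0.00843152] 0.033940303875359616 [-13.33659131   5.63661803  33.60434767]
```

View pics/s3.png

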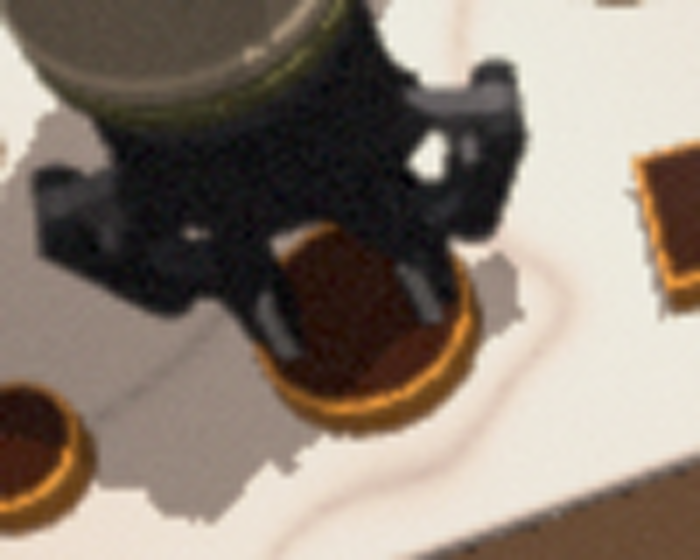

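Call:
servo_tool --pt "0 0 -0.02 0 0 0 -0.2" --pt "0 0 -0.03 0 0 0 -0.2" --pt "0 0 -0.03 0 0 0 1" --pt "0 0 0 0 0 0 1" --pt "0 0 0 0 0 0 1" --pt "0 0 0 0 0 0 1" --pt "0 0 0 0 0 0 1" --pt "0 0 0 0 0 0 1"

```text
t: 7.73
tool_pos: [0.5746, -0.1914, 0.0283]
tcp_rot: [-0.001, 1.0, 0.0, -0.001]
force: [0.8, -0.1, 0.2]
gripper_width: 0.0854
gripper_force: 0.0
```

```bash
python3 - <<'E'
from h import *
print(ray("scene",[[191.4,300.7],[211.4,295.4]],.032))
s=arm.sense();print(s["tool_pos"],s["gripper_width"],s["force"])
E
```

```text
[[ 0.58461517 -0.21512069  0.032     ]
 [ 0.58375471 -0.17341459  0.032     ]]
[ 0.57464731 -0.19144056  0.02830027] 0.08541066197945518 [ 0.80899395 -0.10611057  0.16998737]
```

Call:
servo_tool --pt "0 0 0.03 0 0 0 1" --pt "0 0 0.03 0 0 0 1" --pt "0 0 0.03 0 0 0 1" --pt "0 0 0.02 0 0 0 1" --pt "0 0 0.015 0 0 0 1" --pt "0 0 0.01 0 0 0 1" --pt "0 0 0 0 0 0 1" --pt "0 0 0 0 0 0 1"

```text
t: 8.4
tool_pos: [0.575, -0.1917, -0.0116]
tcp_rot: [-0.001, 1.0, -0.0, -0.0]
force: [0.6, -0.5, 0.3]
gripper_width: 0.0857
gripper_force: 0.0
```

Call:
servo_tool --pt "0 0 0 0 0 0 0.4" --pt "0 0 0 0 0 0 0.4" --pt "0 0 0 0 0 0 0.4" --pt "0 0 0 0 0 0 0.4" --pt "0 0 0 0 0 0 0.4" --pt "0 0 0 0 0 0 0.4" --pt "0 0 0 0 0 0 0.4" --pt "0 0 0 0 0 0 0.4"

```text
t: 9.07
tool_pos: [0.5755, -0.1918, -0.0108]
tcp_rot: [-0.001, 1.0, -0.0, 0.001]
force: [-1.4, 0.5, 5.9]
gripper_width: 0.0648
gripper_force: 33.6
```

Call:
servo_tool --pt "0 0 -0.01 0 0 0 0.3" --pt "0 0 -0.02 0 0 0 0.3" --pt "0 0 -0.03 0 0 0 0.3" --pt "0 0 -0.03 0 0 0 0.3" --pt "0 0 -0.02 0 0 0 0.3" --pt "0 0 0 0 0 0 0.3" --pt "0 0 0 0 0 0 0.3" --pt "0 0 0 0 0 0 0.3" --grip_force 40

```text
t: 9.73
tool_pos: [0.5749, -0.1914, 0.0212]
tcp_rot: [-0.001, 1.0, 0.0, -0.0]
force: [0.2, 0.2, -1.1]
gripper_width: 0.0642
gripper_force: 44.2
```

```bash
python3 - <<'E'
from h import *
im=vision.get_image("scene")[200:360,90:330]
cv2.imwrite("pics/s4.png",cv2.resize(im,None,fx=3,fy=3)[:,:,::-1])
E
```

```text
(no output)
```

View pics/s4.png

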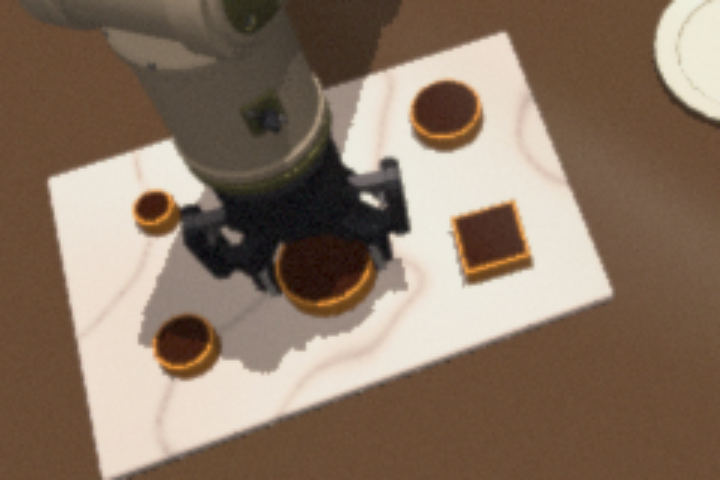

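The largest tart is held level between the fingers at about (325,270) in the crop, clear of the board.

Call:
servo_tool --pt "0.018 0.047 0 0 0 0 0.3" --pt "0.037 0.097 0 0 0 0 0.3" --pt "0.037 0.097 0 0 0 0 0.3" --pt "0.037 0.097 0 0 0 0 0.3" --pt "0.037 0.097 0 0 0 0 0.3" --pt "0.037 0.097 0 0 0 0 0.3" --pt "0.037 0.097 0 0 0 0 0.3" --pt "0.037 0.097 0 0 0 0 0.3"

```text
t: 10.45
tool_pos: [0.4904, 0.0272, 0.0211]
tcp_rot: [-0.001, 1.0, -0.0, -0.0]
force: [0.2, 0.3, -0.8]
gripper_width: 0.0646
gripper_force: 44.4
```

Call:
servo_tool --pt "0.037 0.097 0 0 0 0 0.3" --pt "0.037 0.097 0 0 0 0 0.3" --pt "0.037 0.097 0 0 0 0 0.3" --pt "0.03 0.08 0 0 0 0 0.3" --pt "0.016 0.039 0 0 0 0 0.3" --pt "0 0 0 0 0 0 0.3" --pt "0 0 0 0 0 0 0.3" --pt "0 0 0 0 0 0 0.3"

```text
t: 11.12
tool_pos: [0.4443, 0.1478, 0.0213]
tcp_rot: [-0.001, 1.0, -0.0, -0.0]
force: [0.4, -0.2, -0.8]
gripper_width: 0.0642
gripper_force: 44.4
```

Call:
servo_tool --pt "0 0.004 0.03 0 0 0 0.3" --pt "0 0 0.03 0 0 0 0.3" --pt "0 0 0.03 0 0 0 0.3" --pt "0 0 0.02 0 0 0 0.3" --pt "0 0 0.01 0 0 0 0.3" --pt "0 0 0.005 0 0 0 0.3" --pt "0 0 0 0 0 0 0.3" --pt "0 0 0 0 0 0 0.3"

```text
t: 11.78
tool_pos: [0.4442, 0.1501, -0.016]
tcp_rot: [-0.001, 1.0, -0.0, 0.0]
force: [-0.2, -0.9, -1.1]
gripper_width: 0.0644
gripper_force: 44.4
```

Call:
servo_tool --pt "0 0 0.002 0 0 0 0.3" --pt "0 0 0.002 0 0 0 0.3" --pt "0 0 0 0 0 0 0.3" --pt "0 0 0 0 0 0 0.3" --pt "0 0 0 0 0 0 0.3" --pt "0 0 0 0 0 0 0.3" --pt "0 0 0 0 0 0 0.3" --pt "0 0 0 0 0 0 0.3"

```text
t: 12.45
tool_pos: [0.444, 0.1501, -0.0173]
tcp_rot: [-0.001, 1.0, -0.0, -0.0]
force: [-0.1, 0.0, -1.3]
gripper_width: 0.0645
gripper_force: 44.4
```

Call:
servo_tool --pt "0 0 0.002 0 0 0 0.3" --pt "0 0 0.002 0 0 0 0.3" --pt "0 0 0 0 0 0 0.3" --pt "0 0 0 0 0 0 0.3" --pt "0 0 0 0 0 0 0.3" --pt "0 0 0 0 0 0 0.3" --pt "0 0 0 0 0 0 0.3" --pt "0 0 0 0 0 0 0.3"

```text
t: 13.12
tool_pos: [0.4441, 0.1502, -0.0178]
tcp_rot: [-0.001, 1.0, 0.0, -0.0]
force: [-3.5, -0.8, 11.3]
gripper_width: 0.0644
gripper_force: 45.7
```

Call:
servo_tool --pt "0 0 0 0 0 0 1" --pt "0 0 0 0 0 0 1" --pt "0 0 0 0 0 0 1" --pt "0 0 0 0 0 0 1" --pt "0 0 0 0 0 0 1" --pt "0 0 -0.06 0 0 0 1" --pt "0 0 -0.1 0 0 0 1" --pt "0 0 -0.1 0 0 0 1"

```text
t: 13.78
tool_pos: [0.4431, 0.1495, 0.0596]
tcp_rot: [-0.001, 1.0, -0.001, -0.001]
force: [0.3, 1.3, 0.8]
gripper_width: 0.0852
gripper_force: 0.0
```

```bash
cat > check.py <<'E'
from h import *
import sys
im=vision.get_image("scene")
cv2.imwrite(f"pics/{sys.argv[1]}.png",cv2.resize(im[160:340,90:490],None,fx=2,fy=2)[:,:,::-1])
E
python3 check.py s5; python3 -c "
from h import *
print(arm.sense()['tool_pos'])"
```

```text
[0.4469492  0.15074945 0.06567608]
```

View pics/s5.png

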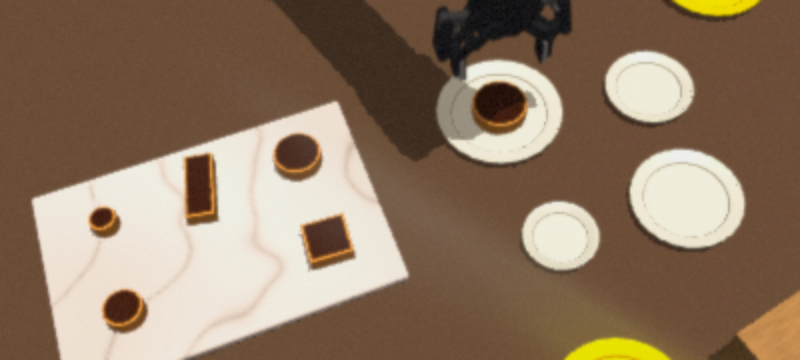

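The largest tart sits in the middle of the largest plate, at about (500,107) in the crop; nothing else has moved. Next is tart_3.

Call:
servo_tool --pt "0 -0.06 0 0 0 0 1" --pt "-0.004 -0.11 0 0 0 0 1" --pt "-0.004 -0.12 0 0 0 0 1" --pt "-0.004 -0.12 0 0 0 0 1" --pt "-0.004 -0.12 0 0 0 0 1" --pt "-0.004 -0.12 0 0 0 0 1" --pt "0 -0.1 0 0 0 0 1" --pt "0 -0.055 0 0 0 0 1"

```text
t: 14.5
tool_pos: [0.4502, -0.0955, 0.0597]
tcp_rot: [0.001, 1.0, -0.001, 0.0]
force: [-0.9, -0.4, -0.9]
gripper_width: 0.0852
gripper_force: 0.0
```

Call:
servo_tool --pt "0 0 0.06 0 0 0 1" --pt "0 0 0.06 0 0 0 1" --pt "0 0 0.03 0 0 0 1" --pt "0 0 0 0 0 0 1" --pt "0 0 0 0 0 0 1" --pt "0 0 0 0 0 0 1" --pt "0 0 0 0 0 0 1" --pt "0 0 0 0 0 0 1"

```text
t: 15.17
tool_pos: [0.4513, -0.0912, 0.0153]
tcp_rot: [-0.001, 1.0, 0.0, 0.001]
force: [0.1, 0.3, -0.0]
gripper_width: 0.0851
gripper_force: 0.0
```

Call:
servo_tool --pt "-0.003 -0.003 0.03 0 0 0 1" --pt "0 0 0.025 0 0 0 1" --pt "0 0 0.015 0 0 0 1" --pt "0 0 0.01 0 0 0 1" --pt "0 0 0.003 0 0 0 1" --pt "0 0 0 0 0 0 1" --pt "0 0 0 0 0 0 1" --pt "0 0 0 0 0 0 1" --grip_force 30

```text
t: 15.83
tool_pos: [0.4517, -0.0923, -0.0102]
tcp_rot: [-0.001, 1.0, -0.0, 0.0]
force: [-0.4, -0.9, -0.3]
gripper_width: 0.0854
gripper_force: 0.0
```

Call:
servo_tool --pt "0 0 0 0 0 0 0.1" --pt "0 0 0 0 0 0 0.1" --pt "0 0 0 0 0 0 0.1" --pt "0 0 0 0 0 0 0.1" --pt "0 0 0 0 0 0 0.1" --pt "0 0 0 0 0 0 0.1" --pt "0 0 0 0 0 0 0.1" --pt "0 0 0 0 0 0 0.1"

```text
t: 16.5
tool_pos: [0.4517, -0.0923, -0.01]
tcp_rot: [-0.001, 1.0, 0.0, 0.0]
force: [-1.5, -0.8, 6.3]
gripper_width: 0.0529
gripper_force: 30.7
```

Call:
servo_tool --pt "0 0 -0.01 0 0 0 0.1" --pt "0 0 -0.02 0 0 0 0.1" --pt "0 0 -0.03 0 0 0 0.1" --pt "0 0 -0.03 0 0 0 0.1" --pt "0 0 -0.02 0 0 0 0.1" --pt "0 0 0 0 0 0 0.1" --pt "0 0 0 0 0 0 0.1" --pt "0 0 0 0 0 0 0.1" --grip_force 40

```text
t: 17.17
tool_pos: [0.4514, -0.0921, 0.0226]
tcp_rot: [-0.001, 1.0, 0.0, 0.0]
force: [-0.3, -0.0, -1.2]
gripper_width: 0.0522
gripper_force: 41.9
```

Call:
servo_tool --pt "-0.02 0.05 0 0 0 0 0.1" --pt "-0.043 0.107 0 0 0 0 0.1" --pt "-0.043 0.107 0 0 0 0 0.1" --pt "-0.043 0.107 0 0 0 0 0.1" --pt "-0.043 0.107 0 0 0 0 0.1" --pt "-0.043 0.107 0 0 0 0 0.1" --pt "-0.043 0.107 0 0 0 0 0.1" --pt "-0.043 0.107 0 0 0 0 0.1"

```text
t: 17.83
tool_pos: [0.5471, 0.1493, 0.0219]
tcp_rot: [-0.001, 1.0, -0.0, -0.001]
force: [0.9, -0.2, -0.8]
gripper_width: 0.0523
gripper_force: 42.0
```

Call:
servo_tool --pt "-0.043 0.107 0 0 0 0 0.1" --pt "-0.043 0.107 0 0 0 0 0.1" --pt "-0.043 0.107 0 0 0 0 0.1" --pt "-0.043 0.107 0 0 0 0 0.1" --pt "-0.035 0.085 0 0 0 0 0.1" --pt "-0.021 0.053 0 0 0 0 0.1" --pt "0 0 0 0 0 0 0.1" --pt "0 0 0 0 0 0 0.1"

```text
t: 18.5
tool_pos: [0.6145, 0.3184, 0.0211]
tcp_rot: [-0.002, 1.0, -0.001, -0.001]
force: [-0.4, -0.2, -0.0]
gripper_width: 0.0527
gripper_force: 42.0
```

Call:
servo_tool --pt "-0.004 -0.004 0.03 0 0 0 0.1" --pt "0 0 0.03 0 0 0 0.1" --pt "0 0 0.03 0 0 0 0.1" --pt "0 0 0.02 0 0 0 0.1" --pt "0 0 0.01 0 0 0 0.1" --pt "0 0 0.005 0 0 0 0.1" --pt "0 0 0 0 0 0 0.1" --pt "0 0 0 0 0 0 0.1"

```text
t: 19.17
tool_pos: [0.6167, 0.3165, -0.0146]
tcp_rot: [-0.001, 1.0, 0.0, 0.0]
force: [-0.5, -0.4, 0.2]
gripper_width: 0.0524
gripper_force: 42.0
```

Call:
servo_tool --pt "0 0 0.002 0 0 0 0.1" --pt "0 0 0.002 0 0 0 0.1" --pt "0 0 0 0 0 0 0.1" --pt "0 0 0 0 0 0 0.1" --pt "0 0 0 0 0 0 0.1" --pt "0 0 0 0 0 0 0.1" --pt "0 0 0 0 0 0 0.1" --pt "0 0 0 0 0 0 0.1"

```text
t: 19.83
tool_pos: [0.6165, 0.3164, -0.0161]
tcp_rot: [-0.001, 1.0, -0.0, -0.0]
force: [-0.4, 0.4, -0.7]
gripper_width: 0.0524
gripper_force: 42.0
```

Call:
servo_tool --pt "0 0 0.002 0 0 0 0.1" --pt "0 0 0.002 0 0 0 0.1" --pt "0 0 0 0 0 0 0.1" --pt "0 0 0 0 0 0 0.1" --pt "0 0 0 0 0 0 0.1" --pt "0 0 0 0 0 0 0.1" --pt "0 0 0 0 0 0 0.1" --pt "0 0 0 0 0 0 0.1"

```text
t: 20.5
tool_pos: [0.6165, 0.3165, -0.0168]
tcp_rot: [-0.001, 1.0, 0.0, 0.0]
force: [-2.7, -0.5, 5.6]
gripper_width: 0.0527
gripper_force: 42.6
```

Call:
servo_tool --pt "0 0 0 0 0 0 0.8" --pt "0 0 0 0 0 0 0.8" --pt "0 0 0 0 0 0 0.8" --pt "0 0 0 0 0 0 0.8" --pt "0 0 -0.03 0 0 0 0.8" --pt "0 0 -0.08 0 0 0 0.8" --pt "0 0 -0.1 0 0 0 0.8" --pt "0 0 -0.04 0 0 0 0.8"

```text
t: 21.17
tool_pos: [0.6185, 0.317, 0.0625]
tcp_rot: [-0.001, 1.0, 0.001, 0.002]
force: [0.4, -0.1, 1.4]
gripper_width: 0.0771
gripper_force: 0.0
```

Call:
servo_tool --pt "0 -0.06 0 0 0 0 1" --pt "0.006 -0.125 0 0 0 0 1" --pt "0.006 -0.125 0 0 0 0 1" --pt "0.006 -0.125 0 0 0 0 1" --pt "0.006 -0.125 0 0 0 0 1" --pt "0.006 -0.125 0 0 0 0 1" --pt "0.006 -0.125 0 0 0 0 1" --pt "0.006 -0.125 0 0 0 0 1"

```text
t: 21.83
tool_pos: [0.6044, 0.0342, 0.0584]
tcp_rot: [-0.001, 1.0, 0.0, 0.0]
force: [0.4, -0.3, -0.1]
gripper_width: 0.0855
gripper_force: 0.0
```

Call:
servo_tool --pt "0.006 -0.125 0 0 0 0 1" --pt "0.006 -0.125 0 0 0 0 1" --pt "0.006 -0.125 0 0 0 0 1" --pt "0.006 -0.125 0 0 0 0 1" --pt "0.006 -0.125 0 0 0 0 1" --pt "0.006 -0.125 0 0 0 0 1" --pt "0.006 -0.125 0 0 0 0 1" --pt "0.004 -0.1 0 0 0 0 1"

```text
t: 22.5
tool_pos: [0.5906, -0.2603, 0.0585]
tcp_rot: [-0.0, 1.0, -0.001, 0.0]
force: [0.2, -0.3, -0.4]
gripper_width: 0.0853
gripper_force: 0.0
```

Call:
servo_tool --pt "0 -0.07 0 0 0 0 1" --pt "0 -0.04 0 0 0 0 1" --pt "0 0 0.06 0 0 0 1" --pt "0 0 0.05 0 0 0 1" --pt "0 0 0.03 0 0 0 1" --pt "0 0 0 0 0 0 1" --pt "0 0 0 0 0 0 1" --pt "0 0 0 0 0 0 1"

```text
t: 23.17
tool_pos: [0.5922, -0.2893, 0.0168]
tcp_rot: [-0.002, 1.0, -0.0, 0.001]
force: [0.6, -1.1, 0.3]
gripper_width: 0.0854
gripper_force: 0.0
```

Call:
servo_tool --pt "0.007 -0.026 0 0 0 0 1" --pt "0 0 0.03 0 0 0 1" --pt "0 0 0.03 0 0 0 1" --pt "0 0 0.015 0 0 0 1" --pt "0 0 0.006 0 0 0 1" --pt "0 0 0 0 0 0 1" --pt "0 0 0 0 0 0 1" --pt "0 0 0 0 0 0 1" --grip_force 30

```text
t: 23.83
tool_pos: [0.5896, -0.2975, -0.0083]
tcp_rot: [-0.001, 1.0, -0.0, 0.0]
force: [0.7, -0.4, -0.4]
gripper_width: 0.0857
gripper_force: 0.0
```

Call:
servo_tool --pt "0 0 0 0 0 0 -0.2" --pt "0 0 0 0 0 0 -0.2" --pt "0 0 0 0 0 0 -0.2" --pt "0 0 0 0 0 0 -0.2" --pt "0 0 0 0 0 0 -0.2" --pt "0 0 0 0 0 0 -0.2" --pt "0 0 0 0 0 0 -0.2" --pt "0 0 0 0 0 0 -0.2"

```text
t: 24.5
tool_pos: [0.5896, -0.2976, -0.0082]
tcp_rot: [-0.001, 1.0, -0.0, 0.0]
force: [-1.3, -0.1, 4.4]
gripper_width: 0.0406
gripper_force: 30.6
```

Call:
servo_tool --pt "0 0 -0.01 0 0 0 -0.2" --pt "0 0 -0.02 0 0 0 -0.2" --pt "0 0 -0.03 0 0 0 -0.2" --pt "0 0 -0.03 0 0 0 -0.2" --pt "0 0 -0.02 0 0 0 -0.2" --pt "0 0 0 0 0 0 -0.2" --pt "0 0 0 0 0 0 -0.2" --pt "0 0 0 0 0 0 -0.2" --grip_force 40

```text
t: 25.17
tool_pos: [0.5893, -0.2972, 0.0243]
tcp_rot: [-0.001, 1.0, 0.0, -0.0]
force: [-0.8, -0.0, 0.8]
gripper_width: 0.0404
gripper_force: 40.3
```

Call:
servo_tool --pt "0.012 0.06 0 0 0 0 -0.2" --pt "0.025 0.12 0 0 0 0 -0.2" --pt "0.025 0.12 0 0 0 0 -0.2" --pt "0.025 0.12 0 0 0 0 -0.2" --pt "0.025 0.12 0 0 0 0 -0.2" --pt "0.025 0.12 0 0 0 0 -0.2" --pt "0.025 0.12 0 0 0 0 -0.2" --pt "0.025 0.12 0 0 0 0 -0.2"

```text
t: 25.83
tool_pos: [0.5316, -0.0259, 0.024]
tcp_rot: [-0.001, 1.0, -0.0, -0.0]
force: [0.9, 1.4, -0.4]
gripper_width: 0.0402
gripper_force: 40.5
```

Call:
servo_tool --pt "0.025 0.12 0 0 0 0 -0.2" --pt "0.025 0.12 0 0 0 0 -0.2" --pt "0.025 0.12 0 0 0 0 -0.2" --pt "0.025 0.12 0 0 0 0 -0.2" --pt "0.025 0.12 0 0 0 0 -0.2" --pt "0.025 0.12 0 0 0 0 -0.2" --pt "0.025 0.12 0 0 0 0 -0.2" --pt "0.025 0.12 0 0 0 0 -0.2"

```text
t: 26.5
tool_pos: [0.471, 0.2619, 0.0241]
tcp_rot: [-0.001, 1.0, -0.0, -0.0]
force: [0.8, 0.5, 0.2]
gripper_width: 0.0401
gripper_force: 40.5
```

Call:
servo_tool --pt "0.022 0.12 0 0 0 0 -0.2" --pt "0.014 0.08 0 0 0 0 -0.2" --pt "0.008 0.044 0 0 0 0 -0.2" --pt "0 0 0 0 0 0 -0.2" --pt "0 0 0 0 0 0 -0.2" --pt "0 0 0 0 0 0 -0.2" --pt "0 0 0 0 0 0 -0.2" --pt "0 0 0 0 0 0 -0.2"

```text
t: 27.17
tool_pos: [0.4594, 0.3316, 0.0245]
tcp_rot: [0.0, 1.0, -0.0, 0.0]
force: [0.2, 0.2, 0.2]
gripper_width: 0.0408
gripper_force: 40.5
```

Call:
servo_tool --pt "0 0.006 0.03 0 0 0 -0.2" --pt "0 0 0.03 0 0 0 -0.2" --pt "0 0 0.03 0 0 0 -0.2" --pt "0 0 0.02 0 0 0 -0.2" --pt "0 0 0.01 0 0 0 -0.2" --pt "0 0 0.006 0 0 0 -0.2" --pt "0 0 0 0 0 0 -0.2" --pt "0 0 0 0 0 0 -0.2"

```text
t: 27.83
tool_pos: [0.4588, 0.3353, -0.0133]
tcp_rot: [-0.001, 1.0, 0.0, 0.0]
force: [0.1, -0.1, -0.4]
gripper_width: 0.0405
gripper_force: 40.5
```

Call:
servo_tool --pt "0 0 0.002 0 0 0 -0.2" --pt "0 0 0.002 0 0 0 -0.2" --pt "0 0 0 0 0 0 -0.2" --pt "0 0 0 0 0 0 -0.2" --pt "0 0 0 0 0 0 -0.2" --pt "0 0 0 0 0 0 -0.2" --pt "0 0 0 0 0 0 -0.2" --pt "0 0 0 0 0 0 -0.2"

```text
t: 28.5
tool_pos: [0.4586, 0.3353, -0.0146]
tcp_rot: [-0.001, 1.0, 0.0, -0.0]
force: [-0.7, -0.0, -0.7]
gripper_width: 0.0404
gripper_force: 40.5
```

Call:
servo_tool --pt "0.001 -0.003 0.002 0 0 0 -0.2" --pt "0 0 0.002 0 0 0 -0.2" --pt "0 0 0 0 0 0 -0.2" --pt "0 0 0 0 0 0 -0.2" --pt "0 0 0 0 0 0 -0.2" --pt "0 0 0 0 0 0 -0.2" --pt "0 0 0 0 0 0 -0.2" --pt "0 0 0 0 0 0 -0.2"

```text
t: 29.17
tool_pos: [0.4584, 0.3346, -0.0152]
tcp_rot: [-0.001, 1.0, 0.0, 0.0]
force: [-2.1, -0.6, 6.8]
gripper_width: 0.0403
gripper_force: 41.3
```

Call:
servo_tool --pt "0 0 0 0 0 0 0.5" --pt "0 0 0 0 0 0 0.5" --pt "0 0 0 0 0 0 0.5" --pt "0 0 0 0 0 0 0.5" --pt "0 0 -0.03 0 0 0 0.5" --pt "0 0 -0.08 0 0 0 0.5" --pt "0 0 -0.1 0 0 0 0.5" --pt "0 0 -0.04 0 0 0 0.5"

```text
t: 29.83
tool_pos: [0.46, 0.3352, 0.0633]
tcp_rot: [-0.001, 1.0, 0.001, 0.002]
force: [0.8, 0.3, 0.8]
gripper_width: 0.0644
gripper_force: 0.0
```

Call:
servo_tool --pt "0 -0.06 0 0 0 0 1" --pt "-0.004 -0.125 0 0 0 0 1" --pt "-0.004 -0.125 0 0 0 0 1" --pt "-0.004 -0.125 0 0 0 0 1" --pt "-0.004 -0.125 0 0 0 0 1" --pt "-0.004 -0.125 0 0 0 0 1" --pt "-0.004 -0.125 0 0 0 0 1" --pt "-0.004 -0.125 0 0 0 0 1"

```text
t: 30.5
tool_pos: [0.4672, 0.0522, 0.0598]
tcp_rot: [-0.001, 1.0, 0.0, 0.0]
force: [-0.1, -0.0, -0.6]
gripper_width: 0.0854
gripper_force: 0.0
```

Call:
servo_tool --pt "-0.004 -0.125 0 0 0 0 1" --pt "-0.004 -0.125 0 0 0 0 1" --pt "-0.004 -0.125 0 0 0 0 1" --pt "-0.004 -0.125 0 0 0 0 1" --pt "-0.004 -0.125 0 0 0 0 1" --pt "-0.004 -0.125 0 0 0 0 1" --pt "-0.004 -0.125 0 0 0 0 1" --pt "-0.004 -0.125 0 0 0 0 1"

```text
t: 31.17
tool_pos: [0.4776, -0.2478, 0.0598]
tcp_rot: [-0.001, 1.0, 0.0, 0.0]
force: [1.0, 0.3, -0.1]
gripper_width: 0.0854
gripper_force: 0.0
```

Call:
servo_tool --pt "0 -0.11 0 0 0 0 0.7" --pt "0 -0.07 0 0 0 0 0.7" --pt "0 -0.03 0 0 0 0 0.7" --pt "0 0 0.05 0 0 0 0.7" --pt "0 0 0.05 0 0 0 0.7" --pt "0 0 0.03 0 0 0 0.7" --pt "0 0 0 0 0 0 0.7" --pt "0 0 0 0 0 0 0.7"

```text
t: 31.83
tool_pos: [0.4778, -0.3082, 0.0202]
tcp_rot: [-0.002, 1.0, 0.0, -0.0]
force: [0.9, 0.4, 0.4]
gripper_width: 0.0726
gripper_force: 0.0
```

Call:
servo_tool --pt "-0.004 -0.005 0.03 0 0 0 0.7" --pt "0 0 0.03 0 0 0 0.7" --pt "0 0 0.015 0 0 0 0.7" --pt "0 0 0.01 0 0 0 0.7" --pt "0 0 0.003 0 0 0 0.7" --pt "0 0 0 0 0 0 0.7" --pt "0 0 0 0 0 0 0.7" --pt "0 0 0 0 0 0 0.7" --grip_force 30

```text
t: 32.5
tool_pos: [0.4792, -0.3108, -0.0059]
tcp_rot: [-0.001, 1.0, -0.0, 0.0]
force: [0.3, 0.3, 0.4]
gripper_width: 0.0724
gripper_force: 0.0
```

Call:
servo_tool --pt "0 0 0 0 0 0 -0.5" --pt "0 0 0 0 0 0 -0.5" --pt "0 0 0 0 0 0 -0.5" --pt "0 0 0 0 0 0 -0.5" --pt "0 0 0 0 0 0 -0.5" --pt "0 0 0 0 0 0 -0.5" --pt "0 0 0 0 0 0 -0.5" --pt "0 0 0 0 0 0 -0.5"

```text
t: 33.17
tool_pos: [0.4792, -0.3107, -0.0059]
tcp_rot: [-0.001, 1.0, -0.0, 0.0]
force: [-1.3, 0.1, 5.5]
gripper_width: 0.0288
gripper_force: 29.8
```

Call:
servo_tool --pt "0 0 -0.01 0 0 0 -0.5" --pt "0 0 -0.02 0 0 0 -0.5" --pt "0 0 -0.03 0 0 0 -0.5" --pt "0 0 -0.03 0 0 0 -0.5" --pt "0 0 -0.025 0 0 0 -0.5" --pt "0 0 0 0 0 0 -0.5" --pt "0 0 0 0 0 0 -0.5" --pt "0 0 0 0 0 0 -0.5" --grip_force 40

```text
t: 33.83
tool_pos: [0.479, -0.3104, 0.0282]
tcp_rot: [-0.001, 1.0, 0.0, -0.0]
force: [-0.2, -0.1, -1.1]
gripper_width: 0.0281
gripper_force: 39.4
```

Call:
servo_tool --pt "-0.018 0.06 0 0 0 0 -0.5" --pt "-0.036 0.12 0 0 0 0 -0.5" --pt "-0.036 0.12 0 0 0 0 -0.5" --pt "-0.036 0.12 0 0 0 0 -0.5" --pt "-0.036 0.12 0 0 0 0 -0.5" --pt "-0.036 0.12 0 0 0 0 -0.5" --pt "-0.036 0.12 0 0 0 0 -0.5" --pt "-0.036 0.12 0 0 0 0 -0.5"

```text
t: 34.5
tool_pos: [0.5592, -0.0385, 0.0279]
tcp_rot: [-0.001, 1.0, 0.0, -0.0]
force: [0.7, -0.7, -0.4]
gripper_width: 0.0279
gripper_force: 39.5
```

Call:
servo_tool --pt "-0.036 0.12 0 0 0 0 -0.5" --pt "-0.036 0.12 0 0 0 0 -0.5" --pt "-0.036 0.12 0 0 0 0 -0.5" --pt "-0.036 0.12 0 0 0 0 -0.5" --pt "-0.036 0.11 0 0 0 0 -0.5" --pt "-0.021 0.066 0 0 0 0 -0.5" --pt "-0.01 0.032 0 0 0 0 -0.5" --pt "0 0 0 0 0 0 -0.5"

```text
t: 35.17
tool_pos: [0.6218, 0.1691, 0.0273]
tcp_rot: [-0.003, 1.0, 0.0, -0.001]
force: [-1.0, -0.4, -0.0]
gripper_width: 0.0282
gripper_force: 39.5
```

Call:
servo_tool --pt "0 0 0 0 0 0 -0.5" --pt "0 0 0.02 0 0 0 -0.5" --pt "0 0 0.03 0 0 0 -0.5" --pt "0 0 0.02 0 0 0 -0.5" --pt "0 0 0.01 0 0 0 -0.5" --pt "0 0 0 0 0 0 -0.5" --pt "0 0 0 0 0 0 -0.5" --pt "0 0 0 0 0 0 -0.5"

```text
t: 35.83
tool_pos: [0.6224, 0.166, 0.0045]
tcp_rot: [-0.001, 1.0, 0.0, 0.0]
force: [-0.4, -0.5, -0.4]
gripper_width: 0.0285
gripper_force: 39.5
```

Call:
servo_tool --pt "-0.004 0 0.02 0 0 0 -0.5" --pt "0 0 0.02 0 0 0 -0.5" --pt "0 0 0.008 0 0 0 -0.5" --pt "0 0 0.005 0 0 0 -0.5" --pt "0 0 0 0 0 0 -0.5" --pt "0 0 0 0 0 0 -0.5" --pt "0 0 0 0 0 0 -0.5" --pt "0 0 0 0 0 0 -0.5"

```text
t: 36.5
tool_pos: [0.6236, 0.1662, -0.0114]
tcp_rot: [-0.001, 1.0, 0.0, 0.0]
force: [0.6, -0.3, 0.2]
gripper_width: 0.0282
gripper_force: 39.5
```

Call:
servo_tool --pt "0 0 0.002 0 0 0 -0.5" --pt "0 0 0.002 0 0 0 -0.5" --pt "0 0 0 0 0 0 -0.5" --pt "0 0 0 0 0 0 -0.5" --pt "0 0 0 0 0 0 -0.5" --pt "0 0 0 0 0 0 -0.5" --pt "0 0 0 0 0 0 -0.5" --pt "0 0 0 0 0 0 -0.5"

```text
t: 37.17
tool_pos: [0.6235, 0.1662, -0.0127]
tcp_rot: [-0.001, 1.0, 0.0, 0.0]
force: [1.3, 0.7, -0.2]
gripper_width: 0.0284
gripper_force: 39.5
```

Call:
servo_tool --pt "0 0 0.002 0 0 0 -0.5" --pt "0 0 0.001 0 0 0 -0.5" --pt "0 0 0 0 0 0 -0.5" --pt "0 0 0 0 0 0 -0.5" --pt "0 0 0 0 0 0 -0.5" --pt "0 0 0 0 0 0 -0.5" --pt "0 0 0 0 0 0 -0.5" --pt "0 0 0 0 0 0 -0.5"

```text
t: 37.83
tool_pos: [0.6235, 0.1662, -0.0128]
tcp_rot: [-0.001, 1.0, 0.0, 0.0]
force: [-3.9, -0.8, 7.6]
gripper_width: 0.0282
gripper_force: 40.1
```

Call:
servo_tool --pt "0 0 0 0 0 0 0.05" --pt "0 0 0 0 0 0 0.05" --pt "0 0 0 0 0 0 0.05" --pt "0 0 0 0 0 0 0.05" --pt "0 0 -0.03 0 0 0 0.05" --pt "0 0 -0.08 0 0 0 0.05" --pt "0 0 -0.1 0 0 0 0.05" --pt "0 0 -0.1 0 0 0 0.05"

```text
t: 38.5
tool_pos: [0.6229, 0.1658, 0.0803]
tcp_rot: [-0.001, 1.0, -0.0, -0.001]
force: [0.7, 0.2, -0.1]
gripper_width: 0.0449
gripper_force: 0.0
```

Call:
servo_tool --pt "0 0 -0.1 0 0 0 0.05" --pt "0 -0.1 -0.08 0 0 0 0.05" --pt "0 -0.12 0 0 0 0 0.05" --pt "0 -0.12 0 0 0 0 0.05" --pt "0 -0.12 0 0 0 0 0.05" --pt "0 -0.1 0 0 0 0 0.05" --pt "0 -0.05 0 0 0 0 0.05" --pt "0 0 0 0 0 0 0.05"

```text
t: 39.17
tool_pos: [0.6234, -0.0235, 0.1346]
tcp_rot: [0.003, 1.0, -0.001, 0.0]
force: [0.6, 0.4, -0.6]
gripper_width: 0.0447
gripper_force: 0.0
```

```bash
python3 - <<'E'
from h import *
for n in P:
    im=vision.get_image(n);hsv=cv2.cvtColor(im,cv2.COLOR_RGB2HSV)
    S,V=hsv[...,1].astype(int),hsv[...,2].astype(int)
    cv2.imwrite(f"pics/{n}9.png",im[:,:,::-1])
    print(n)
    cs,_=cv2.findContours(((S<70)&(V>120)).astype(np.uint8),cv2.RETR_EXTERNAL,cv2.CHAIN_APPROX_NONE)
    for c in cs:
        if not 600<cv2.contourArea(c)<6000: continue
        m=np.zeros(V.shape,np.uint8);cv2.drawContours(m,[cv2.convexHull(c)],-1,1,-1)
        p=blobs(n,m,.012); b=blobs(n,(V<100)&(m>0),.025,20,4000)
        print(np.round(p[0][:4],1),[np.round(x[:4],1) for x in b])
E
```

```text
scene
[ 838.1 -301.8  131.4  126. ] []
[832.4   4.1  65.1  73.5] []
[622.1 163.9  83.8  83.8] [array([621.5, 164.1,  19.1,  18.3])]
[614.8 315.3 127.9 126.7] [array([615.9, 314.3,  42.6,  44.3])]
[443.4 147.6 148.3 148.4] [array([442.6, 147.7,  54.3,  52.2])]
[458.3 332.  107.5 105.6] [array([457.6, 332. ,  28.6,  30.4])]
[373.3 943.5 272.3  83.9] [array([440. , 943.3,  34.3,  67.3]), array([352.1, 942.6, 148.2,  54.3])]
[ 57.9 966.4 132.4 282.8] []
[ -21.7 1190.2  219.2  444.9] [array([-108.3, 1218.2,   45.5,   33.4])]
top
[461.3 335.9 109.5 106.6] []
[625.1 167.5  85.4  85.7] [array([624.3, 167.3,  13.4,  12.9])]
[617.6 319.1 130.  130.4] [array([618.7, 318.5,  38.1,  36.7])]
[ 842.7 -299.5  131.2  133.6] [array([ 812.4, -291.1,   14.1,   17.3]), array([ 876.4, -315.7,   16.7,   33. ])]
```

View pics/scene9.png

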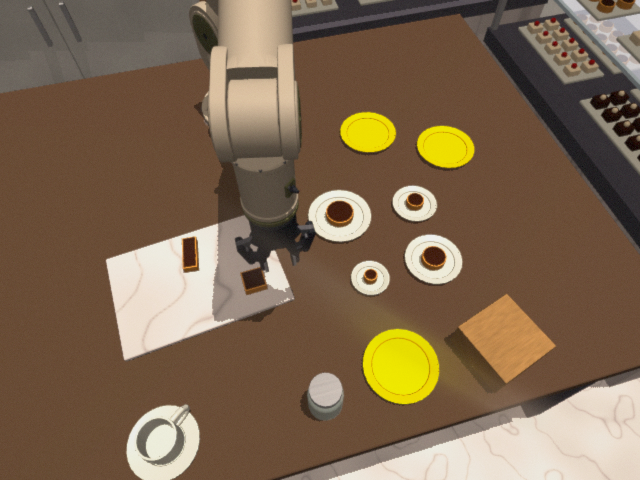

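All four tarts sit within about 1 mm of their plate centres. The square tart at (254,281) and the oblong at (190,254) are still where they started, and the gripper touches nothing.

```bash
python3 -c "
from workcell import arm
print(arm.finish_job())"
```

```text
the job is handed in; nothing more can be done
None
```

The job is handed in: all four round tarts are on their matching plates, within about 1 mm of centre by the final camera check, and the square and oblong tarts were left in place; the verdict itself was not reported back.

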